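# Mount the grinding cup on the press-to-run sample mill and hold it running

### The arm

A 6-joint arm with a two-finger parallel gripper is mounted at the origin on the work surface. World frame = base frame: x ahead of the robot, y to its left, z up, the work surface at z = 0. Lengths are in m, angles in rad, forces in N, time in s.
With the tool pointing down it reaches from about 0.375 to 0.825 m from the base axis. Payload 5.5 kg.
Tool frame: the origin (TCP) lies on the centre line of the jaws, within the pads' length; the fingertips stand 8 mm ahead of it and the grasp point (between the pads) lies 11 mm behind it (tcp_to_tips is the distance from the TCP to the fingertips, in m); z points along the fingers, y is the line along which they close (so a half turn about z gives the same grasp; the last joint's range is limited). The gripper opens to 85 mm and grips with 20 to 120 N. Pads are 22 mm wide; open, the fingers measure 114 mm over their backs; the gripper's body (76 mm by 85 mm) begins 54 mm behind the grasp point. The pads swing forward as they close: fully open they stand 13 mm farther back than shut.
Start: joints at [-1.251, 0.314, -0.047, 1.21, 0, 1.571], TCP at [0.189, -0.57, 0.239] pointing down, gripper open.
Joint ranges: [-2.67, 2.67], [-0.69, 1.73], [-1.03, 1.25], [-2.08, 2.16], [-1.42, 1.45], [-3.14, 3.14]. Speed limits (rad/s): [2.39, 2.39, 3.01, 3.14, 3.14, 3.14].

### API

Orientations are given as a unit quaternion [w, x, y, z].
In Python, from bench import get_state, read_camera, camera_info, finish_job, tcp_to_tips gives the robot as it stands. The module is installed in compiled form; this text tells all that it offers.
- The arm moves only by the tool move_arm, never from a script. Its argument "commands" is a list of rows, each an object with "linear": the shift along the tool's x, y, z in cm, a list of three; "rotation": the turn, a rotation vector about the tool's x, y, z in rad, a list of three; "hand": the opening, from -1 (shut) to 1 (fully open). In form: [{"linear": [tx, ty, tz], "rotation": [rx, ry, rz], "hand": hand}, ...]. A call has 1 to 20 rows; each row is the pose to reach, as a shift and turn from the pose commanded when the call began, along the tool's axes at that moment; what a row does not reach only later rows make up. A row lasts 1/8 s, in which the tool goes at most 62.5 mm and 10.7 degrees, less where a joint would pass 70% of its speed; a pose out of reach is approached as far as the arm can. A call with a gripper value outside its range is refused whole. The fingers move at their own pace and stop on an object; "newtons" is the grip in N (left out, the last holds). Time passes only in rows, so rows that repeat a pose let the fingers close. It gives the time, the measured TCP pose, the force, the opening and the grip force at its end, in the units of the state.
- get_state(): the state, without advancing time (a new reading comes with each control period).
- read_camera(name): name is "scene" or "top" or "wrist"; returns the picture (420x560x3 uint8, red, green, blue); there is no depth.
- camera_info(name): a dict with "fov_y" (degrees; the focal length in pixels is half the picture's height over the tangent of half this angle, whatever the lens; pixels are square), "cx", "cy" (the principal point, pixels), "distortion" ([k1, k2, p1, p2, k3] as OpenCV has them; the pictures are not rectified), "R" (3x3) and "t" (3): a world point X has camera coordinates R X + t. Camera axes: x right, y down, z forward; pixel columns grow to the right and rows downward; lengths in m; the calibration is good to about 2 mm. A picture is of the moment at which its call begins: read the wrist's pose just before it. camera_info takes no time and is no camera call; for the wrist camera it gives the pose at the moment of the call.
- finish_job(): hands the job in; it is judged then, once.
The state is a dict: "clock": time; "joint_positions": joint angles; "qvel": joint speeds; "joint_torque": joint torques, N m; "tcp_pos": TCP position; "tcp_rot": TCP orientation; "wrist_force": force on the tool from outside, world axes, zero at the start; "ft_torque": the same for the moment, N m; "gripper_width": finger opening in m; "grip_force": force on a finger pad.
Only numpy, scipy, OpenCV 4.12 (cv2) and the standard library are available. Lean on these libraries where they do the work, as an engineer would, in place of code of your own. Each camera call takes 0.05 s, during which the arm holds its last target. There are 200 camera calls.

### The job

Run the soybean sample in the mill: pick up the grinding cup with the green collar, set it blade end down into the well of the mill and turn it until its splines mesh with the orange drive so that it slides down onto the switch ring. Press the cup fully home against the spring and finish while still holding it pressed down. Leave the spare cup, the two bottles and the pipette where they are.

Things in the scene. Friction and masses are not known exactly. Their poses are not given: they have to be found in the camera images.
- cup_center (a point): Grinding cup with green collar, loaded with soybeans, 0.2 to 0.3 kg, loose, upright on the bench, blade end down. 104 mm high: the lowest 30 mm is the collar, 66 mm across; above it a clear round body, 54 mm across, straight up to 94 mm, with a closed domed top: grasp this body. The point lies on the cup's axis 52 mm above its underside; z up.
- cup_foot (a point): Centre of the cup's underside, on its axis; axes as cup_center. The underside is hollow (16 mm deep, 54 mm across) with six inward teeth, 5 mm wide, from 2 mm above the underside upward, reaching in to 15 mm from the axis. Between them are six slots, one every 60 degrees, one along the cup's x axis. Six white marks on the collar lie over the slots.
- cup: The same cup as a body; origin at the centre of its underside.
- mill: White sample mill, fixed on the bench, round, 136 mm across at the foot, 120 mm at the top, 130 mm high; origin at the centre of its underside, z up. In its top is a round well, 70 mm across and 26 mm deep, with a 4 mm lead-in, concentric with the housing.
- drive_nose (a point): Centre of the flat top of the orange drive in the middle of the well, 119 mm above the bench (11 mm below the rim). A star of six lobes, 40 mm across over the lobes, each 7 mm wide and 14 mm deep with a flat top, one every 60 degrees, one along this point's x axis; z up. The motor holds it: it turns only above 0.1 N m.
- switch_ring (a joint): Sprung metal ring at the bottom of the well, under the cup's rim: 0 = up, 0.005 m = fully down (mill runs). Up, its top is 110 mm above the bench; a meshed cup rests there by its own weight. It starts to move at 5 N (more than the cup weighs) and takes 9 N fully down, the cup's underside then 105 mm above the bench at a firm stop.
- switch_ring_top (a point): Centre of the top of the switch ring; moves down with it.
- spare_cup_center (a point): Spare empty cup with blue collar, same size as the green one, loose, on the bench: leave alone. Point on its axis 52 mm above its underside.
- red_bottle: Small white dropper bottle with red cap, 30 mm across, 62 mm high, loose: leave alone. Origin at the centre of its underside.
- yellow_bottle: Small white dropper bottle with yellow cap, 30 mm across, 62 mm high, loose: leave alone. Origin at the centre of its underside.
- pipette: White and blue hand pipette lying on the bench, about 255 mm long (from 120 mm behind to 135 mm ahead of its origin along its x axis), 26 mm high, loose: leave alone.
- drive: The orange drive; same axes as drive_nose. The cup meshes when its x axis differs from the drive's by a multiple of 60 degrees, within about 6 degrees. Otherwise it stops on the lobes with its underside 117 mm above the bench; turning it under light pressure then lets it drop on (pressed hard, it drags the drive round with it).
Things that resemble listed ones, but are neither listed nor needed, are in the scene too. What is shaped like the cup but purple is not meant.

How it is judged:
By the outcome, as a careful person would: the job done as asked, in the order asked, and still so for the second after the job is handed in, while the arm keeps its last pose, push and grip.
It also fails if it takes over 38 s, if anything falls off the work surface, if the arm or the gripper's body presses on something with over 40 N, if the wrist force passes 120 N, or if a joint passes its speed limit or range.

## Working session

There is one attempt and no reset: what is moved stays moved. The work goes in short steps, Python scripts to look and compute and a tool call to move; the robot and the scene stay as the last step left them, time stands still between calls to the robot, and variables do not carry over. Pictures are saved under pics/ and viewed, at most 10 in all, crops included, and the job is handed in when it is done.

Besides the shell and the picture viewer there is one more tool, called after "Emit:" as name(argument=value, ...) on one line, values as JSON. move_arm: Moves the arm, as the interface text tells. Its arguments: {"type":"object","properties":{"commands":{"type":"array"},"newtons":{"type":"number"}},"required":["commands"]}

```bash
mkdir -p pics; cat > h.py <<'E'
import numpy as np, cv2
from bench import *
def cam(n):
    i=camera_info(n); f=210/np.tan(np.radians(i['fov_y'])/2)
    K=np.array([[f,0,i['cx']],[0,f,i['cy']],[0,0,1.]]); return K,np.array(i['distortion'],float),np.array(i['R'],float),np.array(i['t'],float)
def shot(n,fn=None):
    c=cam(n); p=read_camera(n)
    if fn: cv2.imwrite('pics/'+fn,p[:,:,::-1])
    return p,c
def world(c,uv,z):
    K,D,R,t=c
    q=cv2.undistortPoints(np.array(uv,float).reshape(-1,1,2),K,D).reshape(-1,2)
    d=np.c_[q,np.ones(len(q))]@R; o=-R.T@t
    return o+d*((np.array(z)-o[2])/d[:,2])[:,None]
def proj(c,X):
    K,D,R,t=c
    return cv2.projectPoints(np.array(X,float).reshape(-1,1,3),cv2.Rodrigues(R)[0],t,K,D)[0].reshape(-1,2)
E
python3 - <<'E'
from h import *
a,c=shot('scene','s.png'); b,d=shot('top','t.png')
for k in (c,d): print(k[0][0,0],k[1],-k[2].T@k[3])
print(get_state(),tcp_to_tips)
E
```

```text
511.8023124704386 [-0.17244343  0.          0.          0.          0.        ] [1.18010162 0.32114464 0.75415346]
514.8518046739434 [-0.05547403  0.          0.          0.          0.        ] [ 0.39957038 -0.05654545  1.12173273]
{'clock': 0.1, 'joint_positions': array([-1.25103965e+00,  3.14149946e-01, -4.79784104e-02,  1.21015535e+00,
        5.46595223e-05,  1.57077750e+00]), 'qvel': array([ 5.73160338e-04, -3.32290759e-03,  1.00525552e-03,  3.52387115e-06,
       -1.06587661e-03, -1.03108138e-03]), 'joint_torque': array([-5.89786177e-04, -5.40769207e+01,  3.40540338e+01,  1.12467905e-02,
        1.82986209e-04, -1.70647709e-07]), 'tcp_pos': array([ 0.18846482, -0.56911867,  0.23852425]), 'tcp_rot': array([-7.38555338e-04,  9.87244890e-01,  1.59207328e-01, -9.14055790e-05]), 'wrist_force': array([ 0.74191747,  0.59531225, -0.88952899]), 'ft_torque': array([-0.00411406,  0.01274122, -0.00349336]), 'grip_force': 0.0, 'gripper_width': 0.0854422212728074} 0.008
```

View pics/s.png

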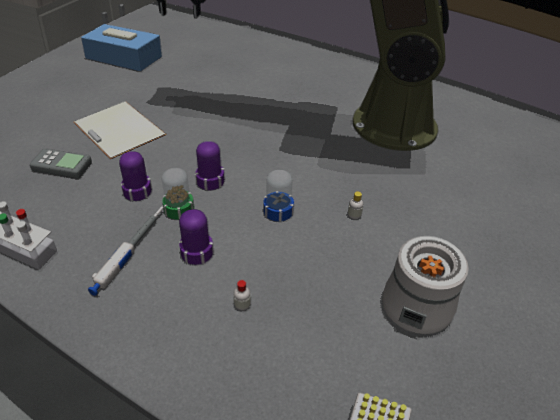

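View pics/t.png

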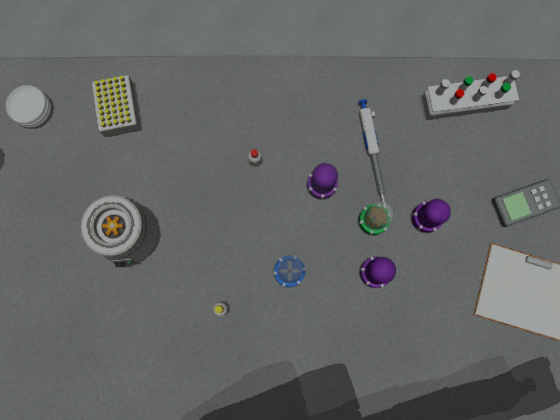

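The pictures show:
- **Top view:** green-collared cup with beans at (375,218), blue spare at (290,271), mill at (114,227), red bottle at (254,157), yellow bottle at (221,310), pipette tip near (385,208).
- **Cup-shaped things:** green (375,218), blue (290,271), purple (323,180), (432,214) and (379,271). Only the green one, with beans inside, fits. I'll confirm it in a crop.

```bash
python3 - <<'E'
from h import *
p,c=shot('top'); s,cs=shot('scene')
A=cv2.resize(p[183:253,340:410],(400,400),interpolation=cv2.INTER_CUBIC); B=cv2.resize(p[192:262,79:149],(400,400),interpolation=cv2.INTER_CUBIC)
cv2.imwrite('pics/crop.png',np.hstack([A,B])[:,:,::-1])
h=cv2.cvtColor(p,cv2.COLOR_RGB2HSV)
g=((h[...,0]>50)&(h[...,0]<80)&(h[...,1]>120)).astype(np.uint8); g[:183]=0;g[253:]=0;g[:,:335]=0;g[:,415:]=0
v,u=np.nonzero(g); e=cv2.minEnclosingCircle(np.c_[u,v].astype(np.float32)); print(e, world(c,[e[0]],[.02]))
w=world(c,np.c_[u,v],np.full(len(u),.022)); print('green wc',cv2.minEnclosingCircle(w[:,:2].astype(np.float32)))
for n,q,cc in(('top',p,c),('scene',s,cs)):
    h=cv2.cvtColor(q,cv2.COLOR_RGB2HSV); o=((h[...,0]>3)&(h[...,0]<20)&(h[...,1]>150)&(h[...,2]>90)).astype(np.uint8)
    N,L,S,C=cv2.connectedComponentsWithStats(o); k=1+S[1:,4].argmax(); print(n,S[k],C[k],world(cc,[C[k]],[.117]))
    v,u=np.nonzero(L==k); w=world(cc,np.c_[u,v],np.full(len(u),.119)); print(cv2.minEnclosingCircle(w[:,:2].astype(np.float32)))
E
```

```text
((373.70001220703125, 219.3000030517578), 15.39426326751709) [[ 0.58070739 -0.27544644  0.02      ]]
green wc ((0.5801510810852051, -0.2745395004749298), 0.03382285684347153)
top [113 217  10  18  61] [116.93442623 225.75409836] [[0.55204175 0.25224265 0.117     ]]
((0.5522918701171875, 0.253521203994751), 0.017287785187363625)
scene [421 256  23  18 187] [431.81283422 264.61497326] [[0.55240215 0.26388939 0.117     ]]
((0.5539466142654419, 0.264182984828949), 0.019960276782512665)
```

View pics/crop.png

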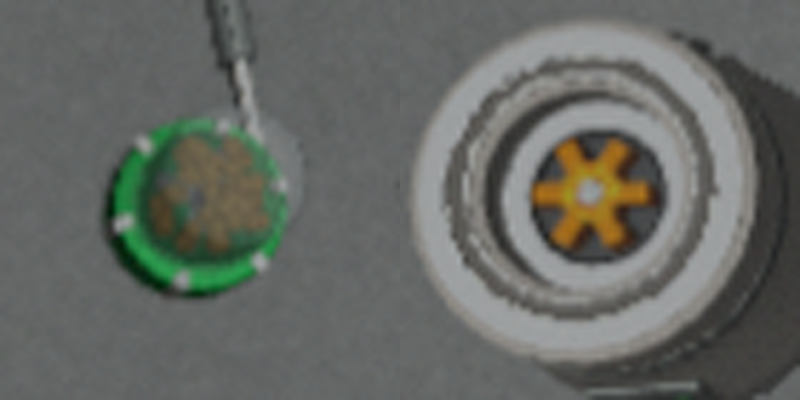

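The crop shows the bean-filled cup with the green collar (crop (200,205), six white marks), so the target is confirmed. The drive star is at crop (590,192), with lobes close to the image horizontal. Next I'll measure the drive, marks and neighbours more precisely.

```bash
cat > m.py <<'E'
from h import *
def drive(n,z=.119):
    q,c=shot(n); h=cv2.cvtColor(q,cv2.COLOR_RGB2HSV)
    x,y=proj(c,[[.553,.262,.119]])[0].astype(int)
    o=((h[...,0]>3)&(h[...,0]<32)&(h[...,1]>110)&(h[...,2]>60)).astype(np.uint8)
    m=np.zeros_like(o); cv2.circle(m,(int(x),int(y)),60 if n=='wrist' else 18,1,-1); o*=m
    N,L,S,C=cv2.connectedComponentsWithStats(o); k=1+S[1:,4].argmax(); v,u=np.nonzero(L==k)
    w=world(c,np.c_[u,v],np.full(len(u),z))[:,:2]; ce=np.array(cv2.minEnclosingCircle(w.astype(np.float32))[0]); r=cv2.minEnclosingCircle(w.astype(np.float32))[1]
    d=w-ce; R=np.hypot(*d.T); s=R>.010
    ph=np.degrees(np.angle(np.sum(np.exp(6j*np.arctan2(d[s,1],d[s,0])))))/6
    print(n,'drive',len(u),ce,r,'ang',ph)
def marks(n,ce,z=.03):
    q,c=shot(n); h=cv2.cvtColor(q,cv2.COLOR_RGB2HSV)
    H,W=h.shape[:2]; 
    for rr in(.031,.032,.033):
        a=np.radians(np.arange(0,360,1)); P=np.c_[ce[0]+rr*np.cos(a),ce[1]+rr*np.sin(a),np.full(360,z)]
        uv=proj(c,P).astype(np.float32); S=cv2.remap(h[...,1],uv[None,:,0],uv[None,:,1],cv2.INTER_LINEAR)[0].astype(float)
        w=np.clip(150-S,0,None); f=np.sum(w*np.exp(6j*a)); print(n,'marks r',rr,np.degrees(np.angle(f))/6, abs(f)/w.sum())
E
python3 - <<'E'
from m import *
drive('top');drive('scene')
marks('top',(.580,-.2745)); marks('scene',(.580,-.2745))
c=cam('top'); print(world(c,[(385,208),(380,190),(323,188),(427,221),(374,276),(290,271),(221,312)],[.01,.01,.02,.02,.02,.02,.05]).round(3))
q=read_camera('top'); h=cv2.cvtColor(q,cv2.COLOR_RGB2HSV)
o=((h[...,2]>130)&(h[...,1]<40)).astype(np.uint8); N,L,S,C=cv2.connectedComponentsWithStats(o)
k=L[227,88]; print(S[k]); v,u=np.nonzero(L==k); w=world(c,np.c_[u,v],np.full(len(u),.13))[:,:2]; print('mill',cv2.minEnclosingCircle(w.astype(np.float32)))
R=cam('wrist'); print('wristcam',-R[2].T@R[3], R[2])
E
```

```text
top drive 220 [0.5517109  0.26077047] 0.02108549326658249 ang -29.924731454234628
scene drive 311 [0.55719441 0.26291057] 0.02341337315738201 ang -26.074990830554253
top marks r 0.031 -17.197777205206364 0.5042633465395556
top marks r 0.032 -17.101635950447008 0.4916679641538365
top marks r 0.033 -17.314711203476534 0.2924779479752107
scene marks r 0.031 -17.64103905276431 0.2851872550475711
scene marks r 0.032 -17.579458011150088 0.20194377695898336
scene marks r 0.033 -16.659696928811062 0.12289948062571031
[[ 0.608 -0.303  0.01 ]
 [ 0.648 -0.294  0.01 ]
 [ 0.65  -0.166  0.02 ]
 [ 0.577 -0.393  0.02 ]
 [ 0.458 -0.272  0.02 ]
 [ 0.469 -0.092  0.02 ]
 [ 0.383  0.051  0.05 ]]
[     0      0    560    420 223697]
mill ((0.6640552878379822, -0.07773513346910477), 0.7152288556098938)
wristcam [ 0.26648503 -0.54388703  0.37370442] [[ 3.13825051e-01 -9.49480671e-01  5.40383662e-04]
 [-8.99606547e-01 -2.97158386e-01  3.20007740e-01]
 [-3.03680584e-01 -1.00912578e-01 -9.47414774e-01]]
```

Emit:
move_arm(commands=[{"linear": [46.4, -15.7, 2], "rotation": [0, 0, 0], "hand": 1}, {"linear": [46.4, -15.7, 2], "rotation": [0, 0, 0], "hand": 1}, {"linear": [46.4, -15.7, 2], "rotation": [0, 0, 0], "hand": 1}, {"linear": [46.4, -15.7, 2], "rotation": [0, 0, 0], "hand": 1}, {"linear": [46.4, -15.7, 2], "rotation": [0, 0, 0], "hand": 1}, {"linear": [46.4, -15.7, 2], "rotation": [0, 0, 0], "hand": 1}, {"linear": [46.4, -15.7, 2], "rotation": [0, 0, 0], "hand": 1}, {"linear": [46.4, -15.7, 2], "rotation": [0, 0, 0], "hand": 1}, {"linear": [46.4, -15.7, 2], "rotation": [0, 0, 0], "hand": 1}, {"linear": [46.4, -15.7, 2], "rotation": [0, 0, 0], "hand": 1}, {"linear": [46.4, -15.7, 2], "rotation": [0, 0, 0], "hand": 1}])

```text
clock: 1.82
tcp_pos: [0.5788, -0.2756, 0.2195]
tcp_rot: [0.0, 0.987, 0.158, -0.0]
wrist_force: [-0.1, 0.3, 0.1]
gripper_width: 0.0851
grip_force: 0.0
```

```bash
python3 - <<'E'
from m import *
p,c=shot('wrist','w.png')
h=cv2.cvtColor(p,cv2.COLOR_RGB2HSV)
g=((h[...,0]>50)&(h[...,0]<80)&(h[...,1]>120)).astype(np.uint8)
v,u=np.nonzero(g); print(u.min(),u.max(),v.min(),v.max(),len(u))
print(proj(c,[[.58,-.2745,.03],[.58,-.2745,.1]]))
for z in(.0,.03):
    w=world(c,np.c_[u,v],np.full(len(u),z)); print(z,cv2.minEnclosingCircle(w[:,:2].astype(np.float32)))
for z in(.02,.025,.03): print(z);marks('wrist',(.58,-.2745),z)
s=get_state(); print(s['clock'],s['tcp_pos'],s['tcp_rot'],s['joint_positions'])
E
```

```text
253 278 142 160 34
[[282.15794618 176.74962759]
 [281.96743911 198.91200188]]
0.0 ((0.5936223268508911, -0.25201234221458435), 0.015625489875674248)
0.03 ((0.5989693403244019, -0.25184810161590576), 0.01430953573435545)
0.02
wrist marks r 0.031 -17.23080238094575 0.18052262255409862
wrist marks r 0.032 -17.864800748155808 0.18313161361387886
wrist marks r 0.033 -18.692647223722602 0.13910282800387827
0.025
wrist marks r 0.031 -17.550701370733602 0.18577596416595568
wrist marks r 0.032 -17.880114259315814 0.1615079682693426
wrist marks r 0.033 -18.004899118093558 0.09601937157921182
0.03
wrist marks r 0.031 -17.750385933340933 0.1428718218854129
wrist marks r 0.032 -17.430896450721278 0.10470593427252542
wrist marks r 0.033 -18.403393780532593 0.0738503132198531
2.025 [ 0.57910087 -0.27552573  0.21959084] [1.00589656e-04 9.87366805e-01 1.58451163e-01 1.07879760e-04] [-4.44064331e-01  3.99420337e-01  2.95273577e-02  1.20061154e+00
 -4.32839443e-05  2.37928471e+00]
```

View pics/w.png

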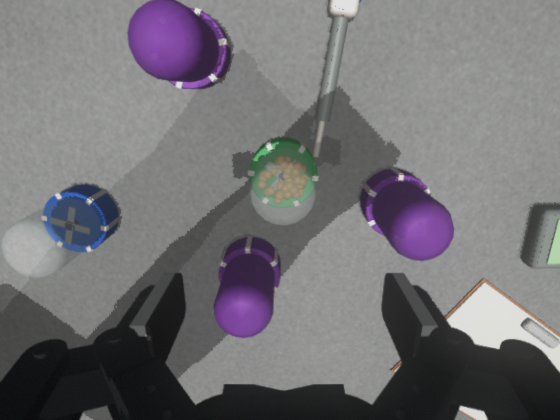

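The wrist view shows the green cup collar at about (284,174), as projected, with the pipette tip near (318,155) and the purple cups well clear. I'll descend and grip.

Emit:
move_arm(commands=[{"linear": [0.1, 0, 5], "rotation": [0, 0, 0], "hand": 1}, {"linear": [0.1, 0, 10], "rotation": [0, 0, 0], "hand": 1}, {"linear": [0.1, 0, 13], "rotation": [0, 0, 0], "hand": 1}, {"linear": [0.1, 0, 15], "rotation": [0, 0, 0], "hand": 1}, {"linear": [0.1, 0, 16], "rotation": [0, 0, 0], "hand": 1}, {"linear": [0.1, 0, 16], "rotation": [0, 0, 0], "hand": 1}, {"linear": [0.1, 0, 16], "rotation": [0, 0, 0], "hand": -1}, {"linear": [0.1, 0, 16], "rotation": [0, 0, 0], "hand": -1}, {"linear": [0.1, 0, 16], "rotation": [0, 0, 0], "hand": -1}, {"linear": [0.1, 0, 16], "rotation": [0, 0, 0], "hand": -1}, {"linear": [0.1, 0, 16], "rotation": [0, 0, 0], "hand": -1}, {"linear": [0.1, 0, 16], "rotation": [0, 0, 0], "hand": -1}, {"linear": [0.1, 0, 16], "rotation": [0, 0, 0], "hand": -1}, {"linear": [0.1, 0, 16], "rotation": [0, 0, 0], "hand": -1}], newtons=60)

```text
clock: 3.78
tcp_pos: [0.5816, -0.2747, 0.0608]
tcp_rot: [0.001, 0.987, 0.159, 0.001]
wrist_force: [-1.1, 1.1, 5.8]
gripper_width: 0.053
grip_force: 62.8
```

Emit:
move_arm(commands=[{"linear": [0, 0, -2], "rotation": [0, 0, 0], "hand": -1}, {"linear": [0, 0, -6], "rotation": [0, 0, 0], "hand": -1}, {"linear": [0, 0, -11], "rotation": [0, 0, 0], "hand": -1}, {"linear": [0, 0, -15], "rotation": [0, 0, 0], "hand": -1}, {"linear": [0.5, -2.5, -16], "rotation": [0, 0, -0.05], "hand": -1}, {"linear": [1.3, -7, -16], "rotation": [0, 0, -0.13], "hand": -1}, {"linear": [2.2, -12, -16], "rotation": [0, 0, -0.23], "hand": -1}, {"linear": [3.1, -17, -16], "rotation": [0, 0, -0.33], "hand": -1}, {"linear": [4.1, -22, -16], "rotation": [0, 0, -0.43], "hand": -1}, {"linear": [5, -27, -16], "rotation": [0, 0, -0.53], "hand": -1}, {"linear": [5.9, -32, -16], "rotation": [0, 0, -0.63], "hand": -1}, {"linear": [6.8, -37, -16], "rotation": [0, 0, -0.73], "hand": -1}, {"linear": [7.6, -41, -16], "rotation": [0, 0, -0.79], "hand": -1}, {"linear": [8.2, -44, -16], "rotation": [0, 0, -0.81], "hand": -1}, {"linear": [8.5, -46, -16], "rotation": [0, 0, -0.82], "hand": -1}, {"linear": [8.5, -46, -16], "rotation": [0, 0, -0.82], "hand": -1}, {"linear": [8.5, -46, -16], "rotation": [0, 0, -0.82], "hand": -1}])

```text
clock: 5.9
tcp_pos: [0.5164, 0.1884, 0.2189]
tcp_rot: [0.0, 0.842, 0.539, -0.001]
wrist_force: [0.1, 0.1, -1.9]
gripper_width: 0.0528
grip_force: 63.5
```

```bash
python3 - <<'E'
from m import *
s=get_state(); print(s['clock'],s['tcp_pos'],s['tcp_rot'],s['wrist_force'],s['gripper_width'],s['joint_positions'].round(2))
p,c=shot('wrist','w2.png'); print(proj(c,[[.5525,.262,.119]]))
try: drive('wrist')
except Exception as e: print(e)
drive('top')
cu=get_state()['tcp_pos'][:2]; zz=get_state()['tcp_pos'][2]-.0608+.03
for n in('top','scene'): marks(n,cu,zz)
E
```

```text
5.9 [0.51642824 0.18838006 0.21889227] [ 1.73324371e-04  8.42028035e-01  5.39433499e-01 -5.07347613e-04] [ 0.12577545  0.14018891 -1.93145999] 0.05282157410596359 [ 0.35  0.23 -0.21  1.14 -0.    2.35]
[[286.55372165  88.10457797]]
wrist drive 1736 [0.55279338 0.26314643] 0.02012336440384388 ang -29.589841905997574Traceback (most recent call last):
  File "<stdin>", line 6, in <module>
  File "m.py", line 7, in drive
    N,L,S,C=cv2.connectedComponentsWithStats(o); k=1+S[1:,4].argmax(); v,u=np.nonzero(L==k)
                                                     ~~~~~~~~~~~~~~^^
ValueError: attempt to get argmax of an empty sequence
```

View pics/w2.png

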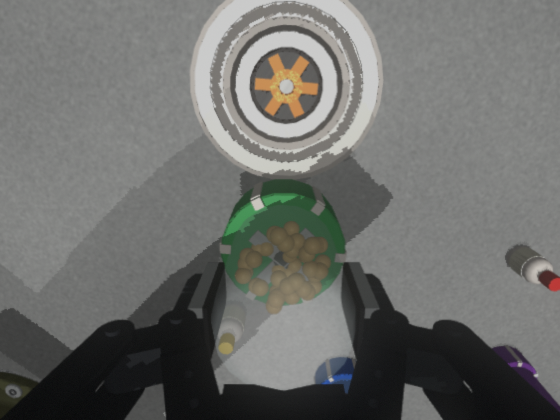

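The wrist view shows the drive at (287,87) and the held cup's collar around (283,235), with marks at (257,202), (319,208), (225,250) and (340,257). Next I'll fit the in-hand cup's centre and angle.

```bash
python3 - <<'E'
from m import *
from scipy.optimize import least_squares
s=get_state(); p,c=shot('wrist'); h=cv2.cvtColor(p,cv2.COLOR_RGB2HSV)
g=((h[...,0]>45)&(h[...,0]<85)&(h[...,1]>90)).astype(np.uint8)
tcp=s['tcp_pos']; zu=tcp[2]-.0608; yaw=2*np.arctan2(s['tcp_rot'][2],s['tcp_rot'][1]); print('yaw',np.degrees(yaw))
# upper silhouette per column
E=[]
for u in range(232,336,3):
    col=np.nonzero(g[170:260,u])[0]
    if len(col): E.append((u,170+col[0]))
E=np.array(E,float); a=np.radians(np.arange(0,360,3))
def hull(x,y):
    P=[[x+.033*np.cos(t),y+.033*np.sin(t),z] for z in(zu,zu+.03) for t in a]
    return cv2.convexHull(proj(c,P).astype(np.float32))
def res(q):
    H=hull(*q); return [cv2.pointPolygonTest(H,(float(u),float(v)),True) for u,v in E]
r=least_squares(res,tcp[:2],diff_step=1e-3,loss='soft_l1'); print('cup',r.x,'tcp',tcp,'rms',np.sqrt(np.mean(np.square(res(r.x)))))
for z in(.03,.025,.02): print(z);marks('wrist',r.x,zu+z)
mk=[(257,202),(319,208),(225,250),(340,257)]
w=world(c,mk,np.full(4,zu+.03))[:,:2]-r.x
print(np.hypot(*w.T),np.degrees(np.arctan2(w[:,1],w[:,0])), np.degrees(np.arctan2(w[:,1],w[:,0]))%60)
drive('wrist')
E
```

```text
yaw 65.22558091874363
cup [0.51354732 0.18089411] tcp [0.51688171 0.18809414 0.21922887] rms 5.00566239779408
0.03
wrist marks r 0.031 26.01328828262616 0.011303230823635437
wrist marks r 0.032 -26.50187082232604 0.028689126471082103
wrist marks r 0.033 -26.7210011140604 0.03495705377422366
0.025
wrist marks r 0.031 23.20101688504243 0.06517188874679357
wrist marks r 0.032 21.41604485676446 0.0538074822668379
wrist marks r 0.033 28.606541668100068 0.06213959259977237
0.02
wrist marks r 0.031 29.105333997899134 0.11477158831065153
wrist marks r 0.032 -29.718572036245067 0.1533543844678738
wrist marks r 0.033 27.419352263683205 0.14002611628014933
[0.0382947  0.03725526 0.03212511 0.03026615] [ 85.47233816  36.70479757 138.061888   -14.61176146] [25.47233816 36.70479757 18.061888   45.38823854]
wrist drive 1730 [0.55277461 0.2632173 ] 0.020168479532003403 ang -29.540687638320847
```

```bash
python3 - <<'E'
from m import *
from scipy.optimize import least_squares
s=get_state(); p,c=shot('wrist'); h=cv2.cvtColor(p,cv2.COLOR_RGB2HSV)
tcp=s['tcp_pos']; zu=tcp[2]-.0608
mk=np.array([(257,202),(319,208),(225,250),(340,257)],float)
for z in(.03,.025,.02):
  for r in(.031,.033):
    f=lambda q:(proj(c,[[q[0]+r*np.cos(q[2]+k*np.pi/3),q[1]+r*np.sin(q[2]+k*np.pi/3),zu+z] for k in(1,0,2,-1)])-mk).ravel()
    R=least_squares(f,[*tcp[:2],np.radians(33)],x_scale=[.01,.01,.1]); print(z,r,R.x[:2]-tcp[:2],np.degrees(R.x[2]),np.sqrt(2*R.cost/8))
a=np.radians(np.arange(0,360,3)); q=p.copy()
for z,col in((0,(255,0,0)),(.03,(255,255,0))):
    P=[[tcp[0]+.033*np.cos(t),tcp[1]+.033*np.sin(t),zu+z] for t in a]
    for u,v in proj(c,P).astype(int): cv2.circle(q,(int(u),int(v)),0,col,-1)
cv2.imwrite('pics/w3.png',cv2.resize(q[170:320,190:370],None,fx=4,fy=4,interpolation=cv2.INTER_CUBIC)[:,:,::-1])
E
```

```text
0.03 0.031 [-0.00035901 -0.00034622] 30.500687005838124 0.8771256519021304
0.03 0.033 [-0.00085237 -0.00126224] 30.474758958869934 2.8758428819010824
0.025 0.031 [-0.00117202 -0.00219008] 30.51264629049765 1.0409407609177086
0.025 0.033 [-0.00166202 -0.00309836] 30.487270137824947 1.798313556585053
0.02 0.031 [-0.00198647 -0.00403726] 30.52402881698879 1.8777064200150622
0.02 0.033 [-0.00247329 -0.00493823] 30.49915085498995 0.9482156223601834
```

View pics/w3.png

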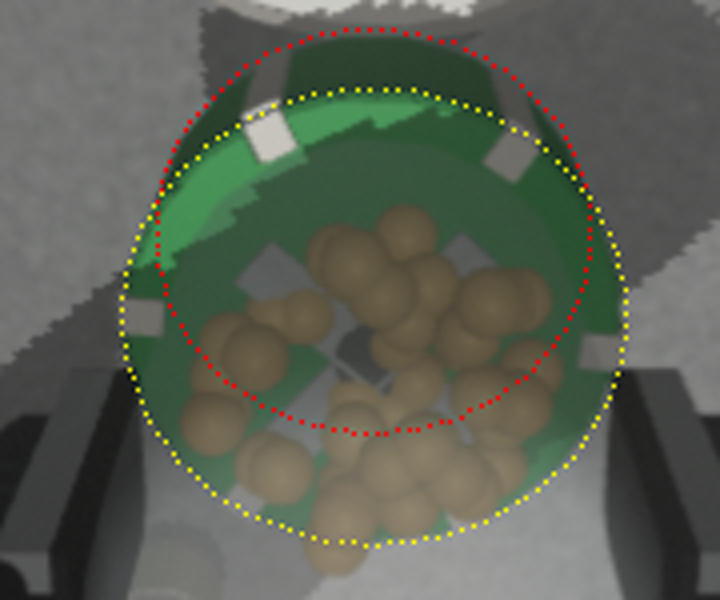

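The overlay of a cup centred on the TCP matches the collar in crop at (375,310). Cup angle is 30.5° and drive 30.4° mod 60, so they are aligned. Next I'll move over the well and enter it.

Emit:
move_arm(commands=[{"linear": [2.5, 0.1, 0], "rotation": [0, 0, 0], "hand": -1}, {"linear": [5.5, 0.1, 0], "rotation": [0, 0, 0], "hand": -1}, {"linear": [7.5, 0.15, 0], "rotation": [0, 0, 0], "hand": -1}, {"linear": [8.3, 0.15, 0], "rotation": [0, 0, 0], "hand": -1}, {"linear": [8.3, 0.15, 0], "rotation": [0, 0, 0], "hand": -1}, {"linear": [8.3, 0.15, 1.2], "rotation": [0, 0, 0], "hand": -1}, {"linear": [8.3, 0.15, 2.2], "rotation": [0, 0, 0], "hand": -1}, {"linear": [8.3, 0.15, 2.8], "rotation": [0, 0, 0], "hand": -1}, {"linear": [8.3, 0.15, 3.2], "rotation": [0, 0, 0], "hand": -1}, {"linear": [8.3, 0.15, 3.5], "rotation": [0, 0, 0], "hand": -1}, {"linear": [8.3, 0.15, 3.5], "rotation": [0, 0, 0], "hand": -1}])

```text
clock: 7.72
tcp_pos: [0.5528, 0.2638, 0.1842]
tcp_rot: [-0.0, 0.842, 0.54, -0.0]
wrist_force: [0.1, 0.1, -1.7]
gripper_width: 0.0534
grip_force: 63.5
```

```bash
python3 -c "
from bench import *
s=get_state()
for k in('tcp_pos','tcp_rot','wrist_force','ft_torque'):print(k,s[k].round(4))"
```

```text
tcp_pos [0.5528 0.2638 0.1842]
tcp_rot [-0.      0.8419  0.5396 -0.    ]
wrist_force [ 0.1319  0.0805 -1.7133]
ft_torque [ 0.0859 -0.0222 -0.0121]
```

Emit:
move_arm(commands=[{"linear": [0, 0, 0.3], "rotation": [0, 0, 0], "hand": -1}, {"linear": [0, 0, 0.6], "rotation": [0, 0, 0], "hand": -1}, {"linear": [0, 0, 0.8], "rotation": [0, 0, 0], "hand": -1}, {"linear": [0, 0, 1.0], "rotation": [0, 0, 0], "hand": -1}, {"linear": [0, 0, 1.2], "rotation": [0, 0, 0], "hand": -1}, {"linear": [0, 0, 1.2], "rotation": [0, 0, 0], "hand": -1}])

```text
clock: 8.48
tcp_pos: [0.5527, 0.2638, 0.1721]
tcp_rot: [-0.0, 0.842, 0.54, -0.0]
wrist_force: [0.5, -0.2, -1.2]
gripper_width: 0.0531
grip_force: 63.5
```

Emit:
move_arm(commands=[{"linear": [0, 0, 0.2], "rotation": [0, 0, 0], "hand": -1}, {"linear": [0, 0, 0.4], "rotation": [0, 0, 0], "hand": -1}, {"linear": [0, 0, 0.6], "rotation": [0, 0, 0], "hand": -1}, {"linear": [0, 0, 0.7], "rotation": [0, 0, 0], "hand": -1}, {"linear": [0, 0, 0.7], "rotation": [0, 0, 0], "hand": -1}, {"linear": [0, 0, 0.7], "rotation": [0, 0, 0], "hand": -1}])

```text
clock: 9.22
tcp_pos: [0.553, 0.264, 0.1662]
tcp_rot: [0.0, 0.842, 0.54, 0.001]
wrist_force: [-2.7, -0.5, 6.3]
gripper_width: 0.0531
grip_force: 63.6
```

Emit:
move_arm(commands=[{"linear": [0, 0, 0.1], "rotation": [0, 0, 0], "hand": -1}, {"linear": [0, 0, 0.2], "rotation": [0, 0, 0], "hand": -1}, {"linear": [0, 0, 0.2], "rotation": [0, 0, 0], "hand": -1}, {"linear": [0, 0, 0.2], "rotation": [0, 0, 0], "hand": -1}])

```text
clock: 9.72
tcp_pos: [0.5531, 0.2641, 0.1656]
tcp_rot: [-0.0, 0.842, 0.54, 0.001]
wrist_force: [-5.6, -3.0, 15.3]
gripper_width: 0.0531
grip_force: 65.2
```

```bash
python3 - <<'E'
from m import *
p,c=shot('wrist'); s,_=shot('scene')
A=cv2.resize(p,(400,300)); B=cv2.resize(s[170:350,340:520],(300,300))
cv2.imwrite('pics/f.png',np.hstack([A,B])[:,:,::-1])
q=get_state(); print(q['tcp_pos'],q['wrist_force'],q['ft_torque'])
tcp=q['tcp_pos']; 
E
```

```text
[0.55310303 0.26411735 0.16563392] [-4.89932464 -2.28576943 15.06317303] [-0.52047825  1.2627619  -0.01082978]
```

View pics/f.png

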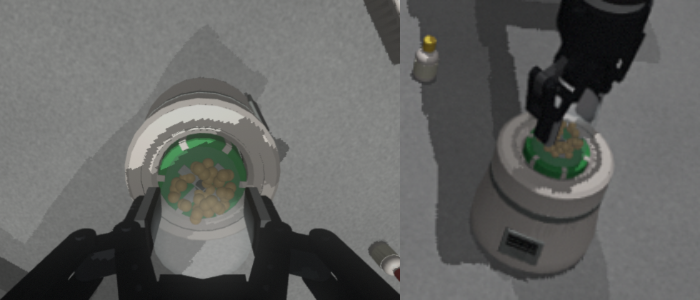

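The pictures show the green cup seated in the well at (203,175), its collar nearly down to the rim. I'll add a little press for margin.

Emit:
move_arm(commands=[{"linear": [0, 0, 0.1], "rotation": [0, 0, 0], "hand": -1}, {"linear": [0, 0, 0.1], "rotation": [0, 0, 0], "hand": -1}, {"linear": [0, 0, 0.1], "rotation": [0, 0, 0], "hand": -1}])

```text
clock: 10.2
tcp_pos: [0.5532, 0.2642, 0.1656]
tcp_rot: [-0.0, 0.842, 0.54, 0.001]
wrist_force: [-6.3, -2.2, 20.7]
gripper_width: 0.0526
grip_force: 65.7
```

Another 1 mm of commanded push raised the force to about 21 N with no change in height, so the cup is at the firm stop.

```bash
python3 -c "
from bench import *
print(finish_job())"
```

```text
the job is handed in; nothing more can be done
None
```

The green-collared cup is meshed on the drive and held fully down against the switch ring's stop at about 21 N; I handed the job in at about 10 s without touching the other items.

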